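Put the conveyor gearbox into the blue speed and start the line

TASK

The packing line is stopped and its gearbox lever is parked in the middle slot of the gate. Push the lever with closed fingertips, without taking the knob between the fingers and without forcing it, through the gate and fully home into the slot with the blue disc; only then press the green start button right down and let it spring back. Leave the red stop button and everything else on the bench alone, and finish clear of everything.

Things in the scene. Friction and masses are not known exactly. Their poses are not given: they have to be found in the camera images.
- gearbox: Fixed grey-green conveyor gearbox, casing 330 x 200 mm, deck 165 mm high; motor on its right, yellow chain guard on its left, conveyor behind, all below 240 mm; within 80 mm of the gate centre only the lever rises above 190 mm. Origin on the bench under the gate centre; x points away from the operator to the conveyor ('far'), y to the operator's left, z up. Turned up to 0.2 rad about z.
- gate_centre (a point): Centre of the top of the aluminium gate plate, 140 mm square, 183 mm high. In the gearbox frame a 16 mm wide channel runs along y through the centre; 15 mm slots leave it to far at y +-26 mm and to near at y +26, 0, -26 mm. Corner slots are speeds, the middle near one is for parking; opposite it the channel's far side is solid, so a parked lever pushed far stops there, in the channel.
- knob (a point): Centre of the lever's black ball knob, 32 mm diameter, on a 10 mm shaft; 260 mm above the bench upright, 245 mm at a corner. In the gearbox frame: parked near x -46, y 0 mm; in the channel x 0 (play +-6), y up to +-49; home in a corner slot x +-46, y +-47. About 3 N moves it, it stays where left (no spring); more than 40 N is forcing it.
- lever_shift (a joint): Near/far tilt of the lever, rad: 0 upright (in the channel), positive to far (+x of the gearbox); +-0.291 at the slot ends. Starts parked, -0.29 to -0.22. The pivot is 160 mm below the knob centre, 83 mm below the plate's top.
- lever_cross (a joint): Sideways tilt of the lever, rad: 0 middle (the parking slot), positive to the operator's left (+y of the gearbox); +-0.314 at the stops, where the lever is in line with the corner slots.
- blue_disc: Blue speed disc, 21 mm diameter, 3 mm thick, fixed on the gate plate at the outer end of one of the four corner slots, 46 mm to far or near and 47 mm to left or right of the gate centre; which corner changes from start to start. Origin at the centre of its underside. A knob that is home in the slot stands straight above its disc.
- yellow_disc: Yellow disc, same size, at another corner slot.
- white_disc: White disc, same size, at another corner slot.
- orange_disc: Orange disc, same size, at another corner slot.
- station: Fixed grey start/stop station, 100 x 170 mm at its foot, 58 mm high, origin at the centre of its underside. It stands to the left or the right of the gearbox, on the operator's side. Green start button 36 mm to +y of its centre, red stop button 36 mm to -y (its own axes).
- start_button_top (a point): Centre of the top of the green start button (30 mm diameter, 80 mm above the bench when up, faces up; its black collar is 46 mm in diameter and lies 10 mm lower).
- start_button (a joint): Travel of the start button, m: 0 up, 0.006 right down, which takes 5 N; a spring returns it.
- stop_button_top (a point): Centre of the top of the red stop button, same size and height.
- stop_button (a joint): Travel of the stop button, m: 0 up, 0.006 down.
- sample_carton: Loose open carton 130 x 160 x 60 mm with one punnet of cherries, left or right of the gearbox (the side without the station). Origin: centre of its underside.
- punnet_a: Loose clear punnet of cherries, 105 x 130 x 48 mm, to the left. Origin: centre of its underside.
- punnet_b: Another such punnet, farther left.
- tape_roll: Loose roll of brown packing tape lying flat, 90 mm diameter, 48 mm high, between robot and gearbox. Origin: centre of its underside.
- spray_bottle: Loose white bottle with a blue cap, 60 mm diameter, 170 mm high, to the right. Origin: centre of its underside.
- grease_tin: Loose steel tin with a grey lid, 54 mm diameter, 45 mm high, on the rear of the gearbox deck, about 175 mm to far of the gate centre. Origin: centre of its underside.
- screwdriver: Loose screwdriver with a black handle lying on the bench between robot and gearbox.

How it is judged:
By the outcome, as a careful person would: the job done as asked, in the order asked, and still so for the second after the job is handed in, with the robot touching nothing.
It also fails if it takes over 64 s, if anything falls off the work surface, if the arm or the gripper's body presses on something with over 40 N, if the wrist force passes 120 N, or if a joint passes its speed limit or range.

ROBOT

A 6-joint arm with a two-finger parallel gripper is mounted at the origin on the work surface. World frame = base frame: x ahead of the robot, y to its left, z up, the work surface at z = 0. Lengths are in mm, angles in degrees, forces in N, time in s.
With the tool pointing down it reaches from about 300 to 850 mm from the base axis. Payload 4.2 kg.
Tool frame: the origin (TCP) lies midway between the tips of the shut fingers; the grasp point (between the pads) lies 19 mm behind it; z points along the fingers, x is the direction in which the jaws open and shut, and the axes are right-handed (so a half turn about z gives the same grasp; the last joint's range is limited). The gripper opens to 91 mm and grips with 3 to 60 N. Pads are 32 mm wide; open, the fingers measure 118 mm over their backs; the gripper's body (76 mm by 178 mm) begins 60 mm behind the grasp point.
Start: joints at [70.302, 18.312, 89.639, -0, 72.044, -1.146], TCP at [182.951, 545.135, 213.976] pointing down, gripper open.
Joint ranges: [-177.97, 177.97], [-48.28, 115.42], [12.27, 149.76], [-77.06, 257.06], [2.81, 150.46], [-146.56, 146.56]. Speed limits (degrees/s): [147.25, 147.25, 180, 180, 180, 180].

INTERFACE

Orientations are given as [roll, pitch, yaw] about the fixed x, y, z axes, in that order (R = Rz(yaw) Ry(pitch) Rx(roll)).
In Python, from workcell import env gives the robot as it stands. The module is installed in compiled form; this text tells all that it offers.
- The arm moves only by the tool drive_tool, never from a script. Its argument "series" is a list of rows, each a list of 3 entries, a list of its own where there are three numbers: the closure, from 0 (fully open) to 1 (shut), then the shift along the tool's x, y, z in mm, then the turn, a rotation vector about the tool's x, y, z in rad. In form: [[gripper, [dx, dy, dz], [rx, ry, rz]], ...]. A call has exactly 5 rows; each row is the pose to reach, as a shift and turn from the pose commanded when the call began, along the tool's axes at that moment; what a row does not reach only later rows make up. A row lasts 1/10 s, in which the tool goes at most 50 mm and 8.59 degrees, less where a joint would pass 70% of its speed; a pose out of reach is approached as far as the arm can. A call with a gripper value outside its range is refused whole. The fingers move at their own pace and stop on an object; "squeeze" is the grip in N (left out, the last holds). Time passes only in rows, so rows that repeat a pose let the fingers close, or fill a call up. It gives the time, the measured TCP pose, the force and the opening at its end, in the units of the state.
- env.state(): the state, without advancing time (a new reading comes with each control period).
- env.grab_frame(name): name is "scene" or "top"; returns a dict with "image" (480x640x3 uint8, red, green, blue), "K" (3x3 intrinsics, pixels), "k1" (the pictures are not rectified: a ray, as slopes to the right and down, at radius r is drawn at 1 + k1 r^2 times it, then the intrinsics apply), "origin" and "orientation" of the camera in the world. Camera axes: x right, y down, z forward; pixel columns grow to the right and rows downward; lengths in mm; the calibration is good to about 2 mm. A picture is of the moment at which its call begins. There is no depth.
- env.job_done(): hands the job in, once; it reports no verdict.
The state is a dict: "time_s": time; "qpos": joint angles; "qvel": joint speeds; "effort": joint torques, N m; "ee_pos": TCP position; "ee_rot": TCP orientation; "force": force on the tool from outside, world axes, zero at the start; "torque": the same for the moment, N m; "gripper_width": finger opening in mm.
Only numpy, scipy, OpenCV 4.12 (cv2) and the standard library are available. Lean on these libraries where they do the work, as an engineer would, in place of code of your own. Each camera call takes 0.05 s, during which the arm holds its last target.

## Working session

There is one attempt and no reset: what is moved stays moved. The work goes in short steps, Python scripts to look and compute and a tool call to move; the robot and the scene stay as the last step left them, time stands still between calls to the robot, and variables do not carry over. Pictures are saved under pics/ and viewed, and the job is handed in when it is done.

Besides the shell and the picture viewer there is one more tool, called as a command line: name --argument value ..., lists and objects as JSON in quotes. drive_tool: Moves the arm, as the interface text tells. Its arguments: {"type":"object","properties":{"series":{"type":"array","items":{"type":"array"}},"squeeze":{"type":"number"}},"required":["series"]}

```bash
mkdir -p pics
python3 - <<'E'
from workcell import env
import cv2,pickle
print(env.state())
for n in("scene","top"):
    f=env.grab_frame(n); cv2.imwrite(f"pics/{n}0.png",f["image"][:,:,::-1]); pickle.dump(f,open(f"{n}0.pkl","wb"))
    print(n,{k:v for k,v in f.items() if k!="image"})
E
```

```text
{'time_s': 0.0, 'qpos': array([ 7.03000986e+01,  1.83535744e+01,  8.97072850e+01,  5.20821682e-04,
        7.20450056e+01, -1.14487360e+00]), 'qvel': array([-0.0760226 , -0.00585505,  0.03888643, -0.00572197, -0.03749328,
       -0.05167667]), 'effort': array([ 3.26550500e-03, -4.12470889e+01, -2.31980485e+01,  7.31965899e-02,
        4.55380068e-02, -1.42082604e-04]), 'ee_pos': array([182.78568241, 544.62714211, 213.09496299]), 'ee_rot': array([-1.79997390e+02,  1.05833943e-01,  7.14448136e+01]), 'force': array([ 0.61426023, -0.05357051, -0.07181785]), 'torque': array([-0.03429934,  0.02395939,  0.05352727]), 'gripper_width': 91.4264923057445}
scene {'K': array([[473.07298763,   0.        , 315.21805255],
       [  0.        , 473.07298763, 236.87995845],
       [  0.        ,   0.        ,   1.        ]]), 'k1': -0.026846686073733535, 'origin': array([1262.3867914 , -672.03450182,  943.48068497]), 'orientation': array([-126.74143928,    1.36169477,   44.56564358])}
top {'K': array([[590.67563899,   0.        , 332.26775395],
       [  0.        , 590.67563899, 229.70537217],
       [  0.        ,   0.        ,   1.        ]]), 'k1': -0.1622371719482726, 'origin': array([ 307.97062791,   20.46770316, 1576.09815824]), 'orientation': array([-171.1519663 ,    0.6079227 ,  -88.60716877])}
```

View pics/scene0.png

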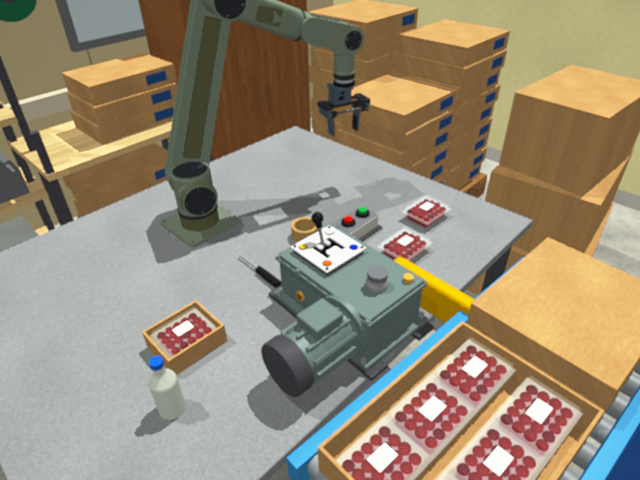

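View pics/top0.png

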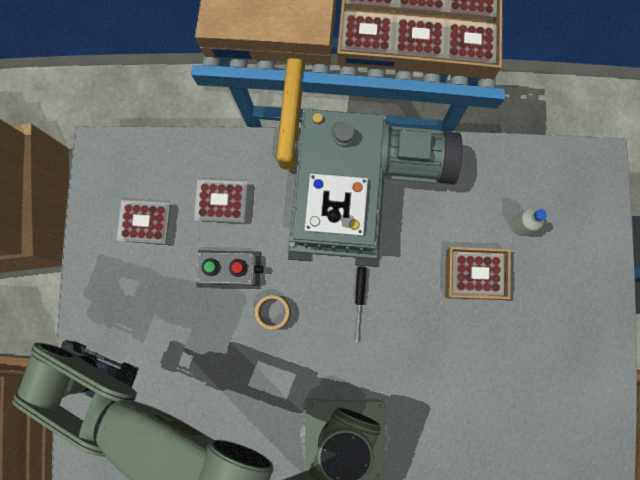

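```bash
cat > h.py <<'E'
import numpy as np,cv2,pickle
from scipy.spatial.transform import Rotation as R
def ray(f,uv):
    p=cv2.undistortPoints(np.array([[uv]],float),f["K"],np.array([f["k1"],0,0,0.]))[0,0]
    return R.from_euler("xyz",f["orientation"],degrees=True).apply([p[0],p[1],1])
def onz(f,uv,z):
    d=ray(f,uv);o=f["origin"];return o+d*(z-o[2])/d[2]
def proj(f,P):
    r=R.from_euler("xyz",f["orientation"],degrees=True)
    p=r.inv().apply(np.array(P,float)-f["origin"]);
    return cv2.projectPoints(p.reshape(1,3),np.zeros(3),np.zeros(3),f["K"],np.array([f["k1"],0,0,0.]))[0][0,0]
def tri(fs,uvs):
    A=np.zeros((3,3));b=np.zeros(3)
    for f,u in zip(fs,uvs):
        d=ray(f,u);d/=np.linalg.norm(d);M=np.eye(3)-np.outer(d,d);A+=M;b+=M@f["origin"]
    return np.linalg.solve(A,b)
def blob(f,box,lo,hi):
    x0,y0,x1,y1=box
    h=cv2.cvtColor(f["image"][y0:y1,x0:x1],cv2.COLOR_RGB2HSV)
    m=cv2.inRange(h,np.array(lo),np.array(hi))
    n,l,s,c=cv2.connectedComponentsWithStats(m)
    i=1+np.argmax(s[1:,4]);return c[i]+[x0,y0],s[i]
def load(n): return pickle.load(open(n+".pkl","rb"))
E
python3 - <<'E'
from h import *
t=load("top0");s=load("scene0")
print("top")
for n,b,lo,hi,z in[("blue",(305,170,332,198),(105,130,60),(130,255,255),186),("orange",(345,175,370,200),(5,150,100),(17,255,255),186),("yellow",(340,215,368,238),(20,120,100),(32,255,255),186),("green",(195,250,225,285),(50,120,50),(90,255,255),80),("red",(225,250,250,285),(0,150,60),(8,255,255),80),("knob",(322,202,348,228),(0,0,0),(180,255,45),255)]:
    c,st=blob(t,b,lo,hi);print(n,c,st,onz(t,c,z))
print("scene")
for n,b,lo,hi,z in[("blue",(340,235,366,258),(105,130,60),(130,255,255),186),("orange",(315,255,340,275),(5,150,100),(17,255,255),186),("yellow",(292,238,312,255),(20,120,100),(32,255,255),186),("green",(350,200,375,222),(50,120,50),(90,255,255),80),("red",(338,210,360,230),(0,150,60),(8,255,255),80),("knob",(305,205,330,228),(0,0,0),(180,255,45),255)]:
    c,st=blob(s,b,lo,hi);print(n,c,st,onz(s,c,z))
a=cv2.resize(t["image"][160:260,280:400,::-1],None,fx=6,fy=6,interpolation=2)[:600,:400*2]
cv2.imwrite("pics/tc.png",a)
cv2.imwrite("pics/sc.png",cv2.resize(s["image"][195:285,280:390,::-1],None,fx=6,fy=6,interpolation=2))
E
```

```text
top
blue [317.86206897 183.5       ] [ 9 10  9  8 58] [636.03979235  77.99417441 186.        ]
orange [357.14 186.62] [ 9  8  8  8 50] [630.40758385 -16.92504767 186.        ]
yellow [354.05263158 224.05263158] [10  5  9  9 57] [538.77001955 -11.14270622 186.        ]
green [209.42201835 266.36697248] [  9  11  12  12 109] [438.16641512 354.64463653  80.        ]
red [236.71698113 267.        ] [  6  12  12  12 106] [438.46530154 283.78162739  80.        ]
knob [334.7515528  209.85714286] [  0   0  26  20 322] [559.06247922  34.93986416 255.        ]
scene
blue [353.12 246.56] [10 10  7  4 25] [639.20273915  75.39694621 186.        ]
orange [326.5 262.5] [ 8  6  8  4 28] [632.95926234 -18.5359955  186.        ]
yellow [302.77777778 246.2962963 ] [ 8  6  7  5 27] [542.27836853 -12.87774601 186.        ]
green [362.28333333 210.41666667] [ 8  7 10  8 60] [447.51340363 346.53037952  80.        ]
red [347.88679245 219.35849057] [ 6  6  9  8 53] [446.92091794 275.78496225  80.        ]
knob [317.2183908  219.70114943] [ 8  9  9 14 87] [555.5805145   29.54127097 255.        ]
```

View pics/tc.png

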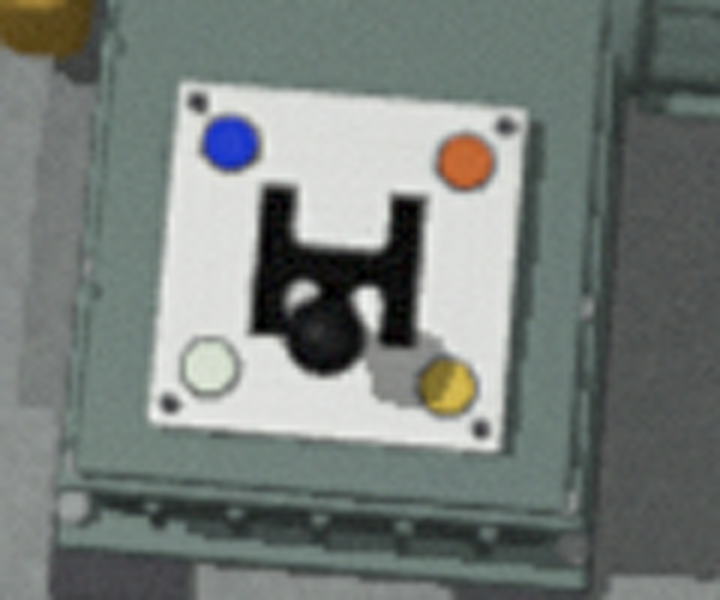

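View pics/sc.png

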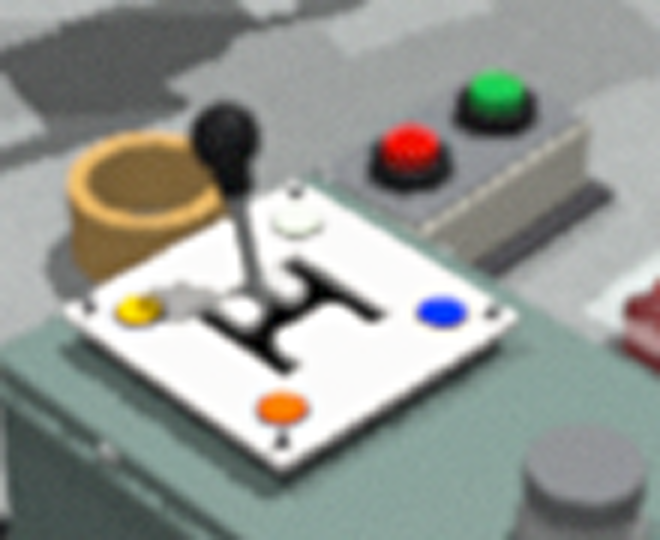

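drive_tool --series '[[1, [0, 0, -45], [0, 0, 0]], [1, [-20, 20, -85], [0, 0, 0]], [1, [-46, 54, -110], [0, 0, 0.14]], [1, [-77, 91, -110], [0, 0, 0.28]], [1, [-108, 128, -110], [0, 0, 0.42]]]' --squeeze 20

```text
time_s: 0.6
ee_pos: [270.6, 400.8, 324.6]
ee_rot: [180.0, -0.1, 47.1]
force: [0.7, 0.4, -0.6]
gripper_width: 54.4
```

```bash
cat >> h.py <<'E'
def gb():
    s_=None
    c=np.array([589.,32.3]);a=np.radians(-3.55)
    return c,np.array([[np.cos(a),-np.sin(a)],[np.sin(a),np.cos(a)]])
def to(gx,gy,z,st,yaw=-3.55):
    c,M=gb();w=np.r_[c+M@[gx,gy],z]
    Rt=R.from_euler("xyz",st["ee_rot"],degrees=True)
    d=Rt.inv().apply(w-st["ee_pos"]);rv=(Rt.inv()*R.from_euler("xyz",[180,0,yaw],degrees=True)).as_rotvec()
    print("target w",w.round(1),"shift",d.round(1),"turn",rv.round(3))
def where(st):
    c,M=gb();print("gear xy",(M.T@(st["ee_pos"][:2]-c)).round(1),"z",st["ee_pos"][2].round(1),"rot",st["ee_rot"].round(2),"F",st["force"].round(2),"w",st["gripper_width"],"t",st["time_s"])
E
python3 - <<'E'
from h import *
from workcell import env
t=load("top0");s=load("scene0")
k=tri([t,s],[(334.2,215.8),(280+225/6,195+135/6)]);c,M=gb()
print("knob",k,M.T@(k[:2]-c))
s=env.state();where(s);to(-102,0,325,s)
E
```

```text
knob [546.70153042  37.19353866 253.47875516] [-42.52031061   2.26504633]
gear xy [-340.6  348.1] z 324.6 rot [ 1.800e+02 -1.000e-01  4.712e+01] F [ 0.68  0.44 -0.63] w 54.40607160307072 t 0.6
target w [487.2  38.6 325. ] shift [-118.   405.2   -0.6] turn [-0.001 -0.002  0.884]
```

drive_tool --series '[[1, [-14, 47, 0], [0, 0, 0.14]], [1, [-28, 94, 0], [0, 0, 0.28]], [1, [-42, 141, 0], [0, 0, 0.42]], [1, [-56, 188, 0], [0, 0, 0.56]], [1, [-70, 235, 0], [0, 0, 0.7]]]'

```text
time_s: 1.1
ee_pos: [395.9, 189.5, 323.8]
ee_rot: [-180.0, 0.0, 7.0]
force: [0.1, 0.1, -0.6]
gripper_width: 14.0
```

Run:
```python
from h import *
from workcell import env
s=env.state();where(s);to(-102,0,325,s)
```

```text
gear xy [-202.5  144.9] z 323.8 rot [-1.7999e+02  1.0000e-02  6.9600e+00] F [ 0.08  0.1  -0.62] w 14.011021709133095 t 1.1
target w [487.2  38.6 325. ] shift [ 72.4 160.8  -1.2] turn [-0.     0.     0.183]
```

drive_tool --series '[[1, [18, 40, 0], [0, 0, 0.09]], [1, [36, 80, 0], [0, 0, 0.183]], [1, [54, 120, 0], [0, 0, 0.183]], [1, [72.4, 160.8, 0], [0, 0, 0.183]], [1, [72.4, 160.8, 0], [0, 0, 0.183]]]'

```text
time_s: 1.6
ee_pos: [489.6, 36.9, 322.9]
ee_rot: [179.9, 0.0, -3.5]
force: [-0.2, 0.5, -0.1]
gripper_width: 0.5
```

Run:
```python
from h import *
from workcell import env
s=env.state();where(s);to(-92,2,238,s)
for n in("scene","top"):
    f=env.grab_frame(n); pickle.dump(f,open(f"{n}1.pkl","wb"))
t=load("top1");s=load("scene1")
a=np.hstack([cv2.resize(t["image"][160:260,280:380,::-1],(400,400)),cv2.resize(s["image"][160:280,265:385,::-1],(400,400))])
cv2.imwrite("pics/c1.png",a)
```

```text
gear xy [-99.5  -1.5] z 322.9 rot [ 1.7988e+02  3.0000e-02 -3.5500e+00] F [-0.18  0.51 -0.06] w 0.4519166626367765 t 1.6
target w [497.3  40.  238. ] shift [ 7.6 -3.7 84.9] turn [0.002 0.    0.   ]
```

View pics/c1.png

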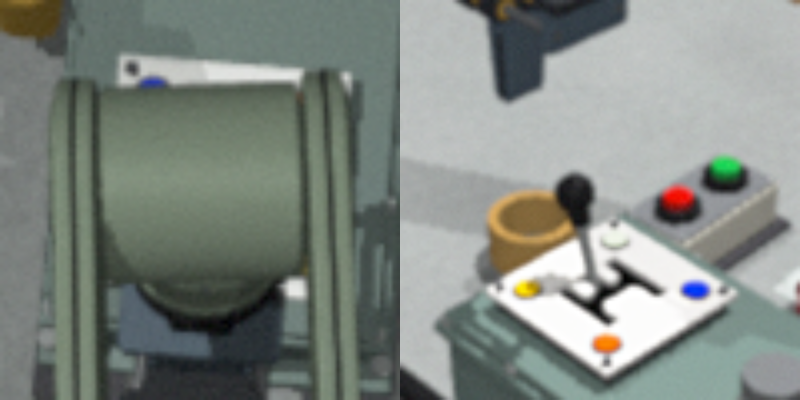

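drive_tool --series '[[1, [0, -2, 30], [0, 0, 0]], [1, [0, -3, 60], [0, 0, 0]], [1, [0, -3, 86], [0, 0, 0]], [1, [5, -3, 86], [0, 0, 0]], [1, [10, -3, 86], [0, 0, 0]]]'

```text
time_s: 2.2
ee_pos: [498.0, 44.5, 238.7]
ee_rot: [-180.0, -0.0, -3.1]
force: [1.3, 0.7, -0.5]
gripper_width: 0.4
```

Run:
```python
from h import *
from workcell import env
s=env.state();where(s)
for n in("scene",):
    f=env.grab_frame(n); pickle.dump(f,open(f"{n}2.pkl","wb"))
s=load("scene2")
cv2.imwrite("pics/c2.png",cv2.resize(s["image"][160:280,265:385,::-1],(600,600)))
```

```text
gear xy [-91.5   6.6] z 238.7 rot [-1.7998e+02 -3.0000e-02 -3.1100e+00] F [ 1.3   0.69 -0.46] w 0.4156885388063919 t 2.2
```

View pics/c2.png

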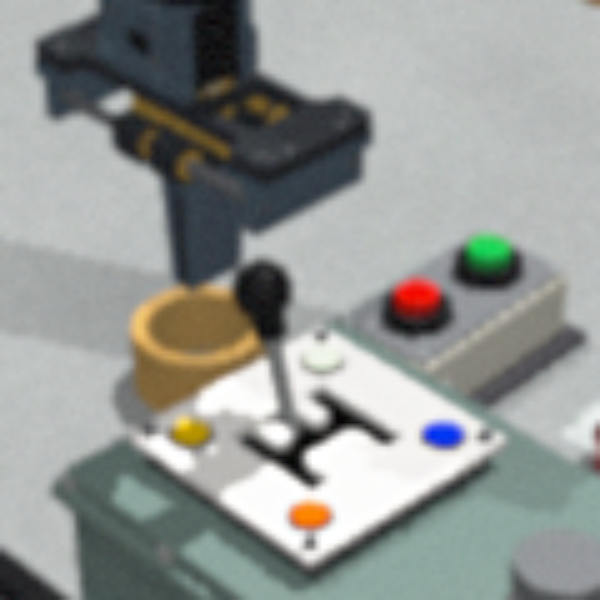

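drive_tool --series '[[1, [6, 2, 1], [0, 0, 0]], [1, [12, 2, 1], [0, 0, 0]], [1, [18, 2, 1], [0, 0, 0]], [1, [24, 2, 1], [0, 0, 0]], [1, [30, 2, 1], [0, 0, 0]]]'

```text
time_s: 2.75
ee_pos: [527.0, 39.8, 237.3]
ee_rot: [-180.0, 0.1, -3.2]
force: [-5.3, 0.6, 3.6]
gripper_width: 0.4
```

```bash
cat > look.py <<'E'
from h import *
import sys
from workcell import env
k=sys.argv[1];s=env.state();where(s)
f=env.grab_frame("scene"); pickle.dump(f,open(f"scene{k}.pkl","wb"))
cv2.imwrite(f"pics/c{k}.png",cv2.resize(f["image"][160:280,265:385,::-1],(600,600),interpolation=2))
where(env.state())
E
python3 look.py 3
```

```text
gear xy [-62.4   3.6] z 237.3 rot [-1.7999e+02  1.5000e-01 -3.2200e+00] F [-5.26  0.6   3.56] w 0.4385503646877465 t 2.75
gear xy [-61.1   3.7] z 237.1 rot [-1.7999e+02  5.0000e-02 -3.2200e+00] F [-3.44 -0.05  3.72] w 0.8411124866342898 t 2.8
```

View pics/c3.png

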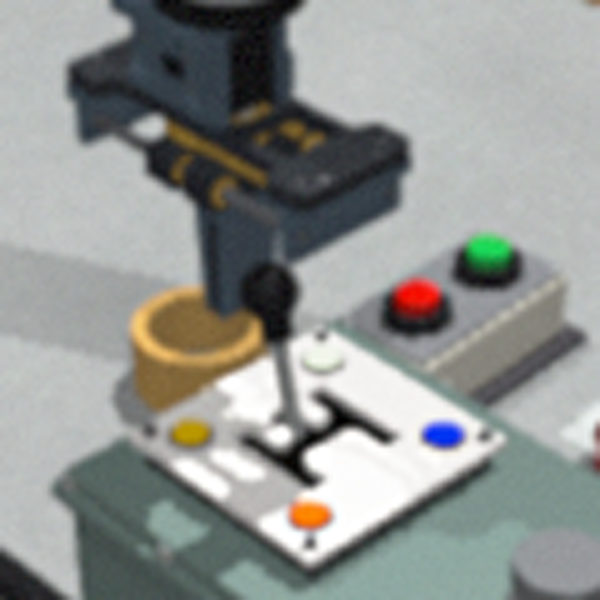

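drive_tool --series '[[1, [5, 0, 0], [0, 0, 0]], [1, [10, 0, 0], [0, 0, 0]], [1, [15, 0, 0], [0, 0, 0]], [1, [20, 0, 0], [0, 0, 0]], [1, [25, 0, 0], [0, 0, 0]]]'

```text
time_s: 3.3
ee_pos: [553.1, 38.4, 236.9]
ee_rot: [-180.0, -0.0, -3.2]
force: [-3.6, 0.2, 3.8]
gripper_width: 0.4
```

```bash
cat >> look.py <<'E'
# knob: dark blob -> fit lever model (shift,cross) by pixel of knob centre
from scipy.optimize import least_squares
c,M=gb()
def knob(sh,cr):
    # gimbal: direction approx
    v=np.array([np.sin(sh),np.sin(cr)*np.cos(sh),np.cos(sh)*np.cos(cr)])*160
    return np.r_[c+M@v[:2],100+v[2]]
if len(sys.argv)>3:
    uv=np.array([float(sys.argv[2]),float(sys.argv[3])])/5+[265,160]
    print(uv)
E
cat > kn.py <<'E'
from h import *
import sys
from scipy.optimize import least_squares
c,M=gb()
def knob(sh,cr):
    v=np.array([np.sin(sh),np.sin(cr)*np.cos(sh),np.cos(sh)*np.cos(cr)])*160
    return np.r_[c+M@v[:2],100+v[2]]
f=load("scene"+sys.argv[1]);uv=np.array([float(sys.argv[2]),float(sys.argv[3])])/5+[265,160]
r=least_squares(lambda q:proj(f,knob(*q))-uv,[0,0])
k=knob(*r.x);print("shift,cross",r.x.round(3),"knob gear",(M.T@(k[:2]-c)).round(1),k[2].round(1))
E
python3 look.py 4; python3 kn.py 2 262 288; python3 kn.py 3 270 293
```

```text
gear xy [-36.2   3.8] z 236.9 rot [-1.80e+02 -1.00e-02 -3.21e+00] F [-3.63  0.23  3.76] w 0.38978325379301215 t 3.3
gear xy [-35.3   3.9] z 236.8 rot [-1.7999e+02 -7.0000e-02 -3.2200e+00] F [-2.35  0.22  3.18] w 0.1381964716332923 t 3.35
shift,cross [-0.253  0.013] knob gear [-40.   2.] 254.9
shift,cross [-0.2  0. ] knob gear [-31.7   0. ] 256.8
```

View pics/c4.png

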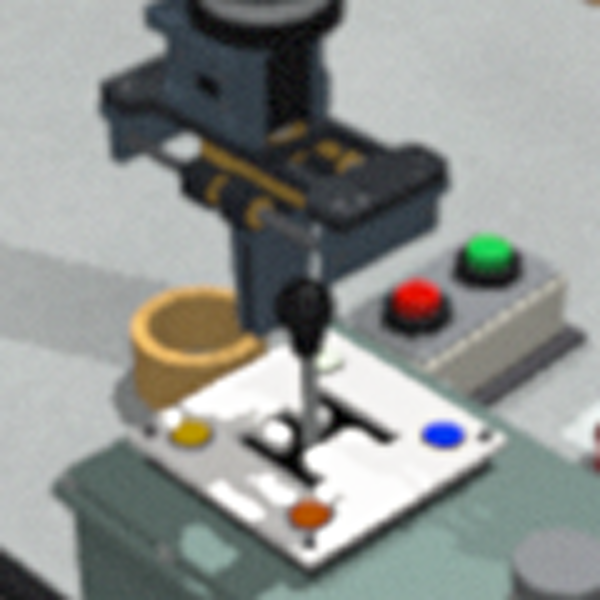

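drive_tool --series '[[1, [2, 0, 0], [0, 0, 0]], [1, [4, 0, 0], [0, 0, 0]], [1, [6, 0, 0], [0, 0, 0]], [1, [7, 0, 0], [0, 0, 0]], [1, [7, 0, 0], [0, 0, 0]]]'

```text
time_s: 3.85
ee_pos: [559.8, 38.0, 236.9]
ee_rot: [-180.0, -0.0, -3.2]
force: [-2.7, 0.3, 3.3]
gripper_width: 0.4
```

```bash
python3 kn.py 4 306 308;python3 look.py 5
```

```text
shift,cross [-0.037  0.008] knob gear [-5.9  1.2] 259.9
gear xy [-29.5   3.9] z 236.9 rot [-1.7999e+02 -2.0000e-02 -3.2100e+00] F [-2.7   0.26  3.25] w 0.35421746178413227 t 3.85
gear xy [-29.6   3.9] z 236.9 rot [-1.80e+02 -2.00e-02 -3.21e+00] F [-1.77  0.14  2.82] w 0.23269866879799905 t 3.9
```

View pics/c5.png

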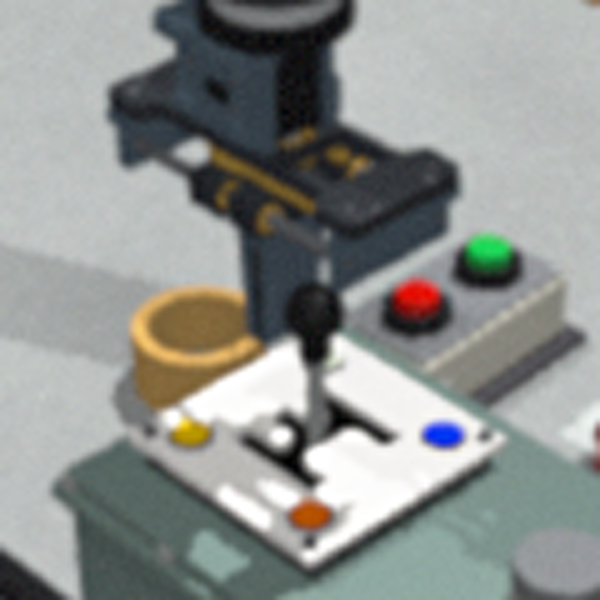

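drive_tool --series '[[1, [-25, 0, 0], [0, 0, 0]], [1, [-27, 25, 0], [0, 0, 0]], [1, [-25, 48, 0], [0, 0, 0]], [1, [5, 48, 0], [0, 0, 0]], [1, [30, 48, 0], [0, 0, 0]]]'

```text
time_s: 4.4
ee_pos: [588.5, -12.5, 237.2]
ee_rot: [180.0, -0.2, -3.3]
force: [0.6, -0.1, -1.0]
gripper_width: 1.0
```

```bash
python3 kn.py 5 316 312;python3 look.py 6
```

```text
shift,cross [0.002 0.015] knob gear [0.2 2.4] 260.0
gear xy [  2.3 -44.8] z 237.2 rot [180.    -0.18  -3.28] F [ 0.58 -0.09 -0.97] w 1.001766706846241 t 4.4
gear xy [  6.3 -44.5] z 236.4 rot [180.    -0.39  -3.27] F [ 5.33 -0.82  1.36] w 0.21430263857834808 t 4.45
```

View pics/c6.png

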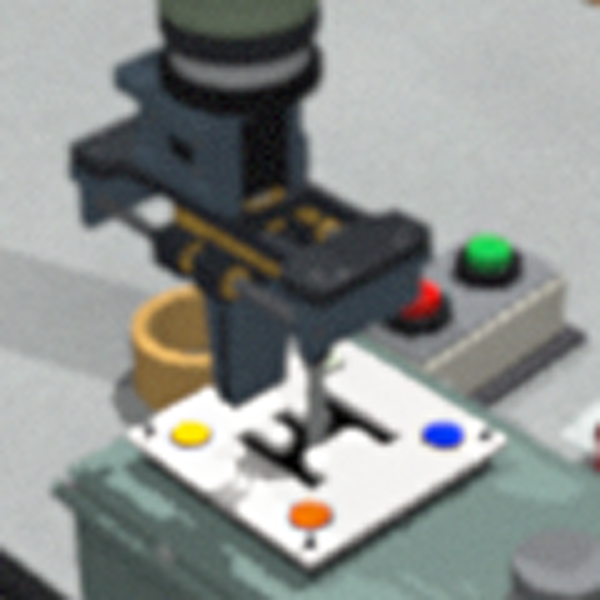

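drive_tool --series '[[1, [0, 0, 0], [0, 0, 0]], [1, [0, -6, 0], [0, 0, 0]], [1, [0, -12, 0], [0, 0, 0]], [1, [0, -18, 0], [0, 0, 0]], [1, [0, -24, 0], [0, 0, 0]]]'

```text
time_s: 4.95
ee_pos: [587.9, 12.4, 237.5]
ee_rot: [179.9, -0.0, -3.2]
force: [-0.2, -2.7, 1.2]
gripper_width: 0.6
```

```bash
python3 look.py 7
```

```text
gear xy [  0.1 -20. ] z 237.5 rot [ 1.7991e+02 -5.0000e-02 -3.1800e+00] F [-0.23 -2.73  1.17] w 0.6366498559214645 t 4.95
gear xy [  0.2 -18.9] z 237.5 rot [ 1.80e+02 -5.00e-02 -3.15e+00] F [ 0.81 -2.3   1.47] w 0.29251126639855096 t 5.0
```

View pics/c7.png

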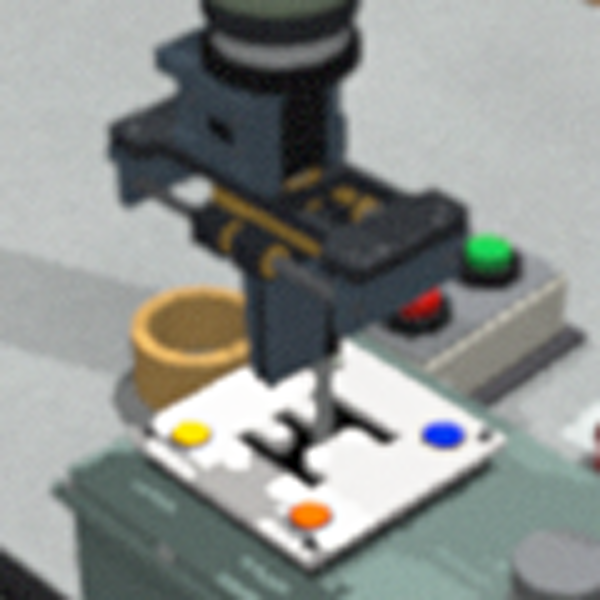

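drive_tool --series '[[1, [0, -6, 0], [0, 0, 0]], [1, [0, -12, 0], [0, 0, 0]], [1, [0, -18, 0], [0, 0, 0]], [1, [0, -23, 0], [0, 0, 0]], [1, [0, -27, 0], [0, 0, 0]]]'

```text
time_s: 5.5
ee_pos: [589.4, 39.7, 236.2]
ee_rot: [180.0, 0.1, -3.2]
force: [-0.7, -2.9, -1.4]
gripper_width: 0.2
```

```bash
python3 look.py 8
```

```text
gear xy [-0.   7.4] z 236.2 rot [ 1.7998e+02  7.0000e-02 -3.1900e+00] F [-0.71 -2.9  -1.43] w 0.17998020797919664 t 5.5
gear xy [-0.  8.] z 236.2 rot [-1.7998e+02  8.0000e-02 -3.1800e+00] F [-0.04 -2.09 -1.19] w 0.36213365844601725 t 5.55
```

View pics/c8.png

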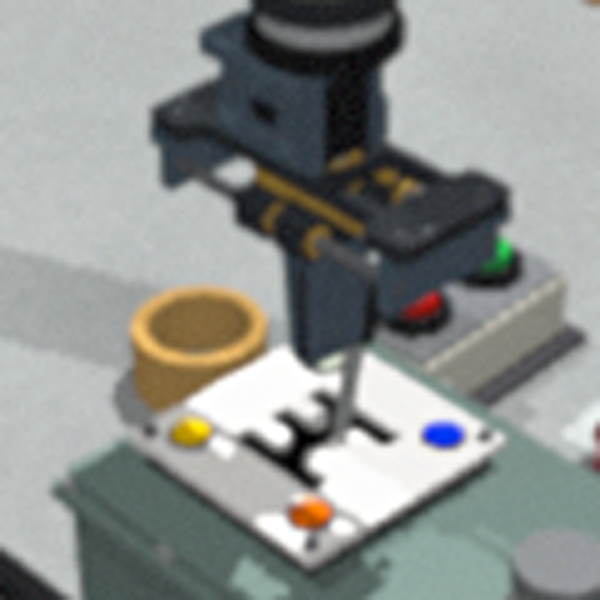

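drive_tool --series '[[1, [0, -2, 0], [0, 0, 0]], [1, [0, -4, 0], [0, 0, 0]], [1, [0, -6, 0], [0, 0, 0]], [1, [0, -7, 0], [0, 0, 0]], [1, [0, -8, 0], [0, 0, 0]]]'

```text
time_s: 6.05
ee_pos: [590.1, 47.3, 236.9]
ee_rot: [180.0, 0.0, -3.2]
force: [-0.3, -3.1, -1.7]
gripper_width: 0.4
```

```bash
python3 look.py 9
```

```text
gear xy [ 0.2 15. ] z 236.9 rot [ 1.80e+02  1.00e-02 -3.21e+00] F [-0.33 -3.11 -1.7 ] w 0.4179803848891903 t 6.05
gear xy [ 0.2 15.2] z 236.9 rot [-179.99    0.     -3.21] F [-0.63 -3.15 -2.11] w 0.4809333056716406 t 6.1
```

View pics/c9.png

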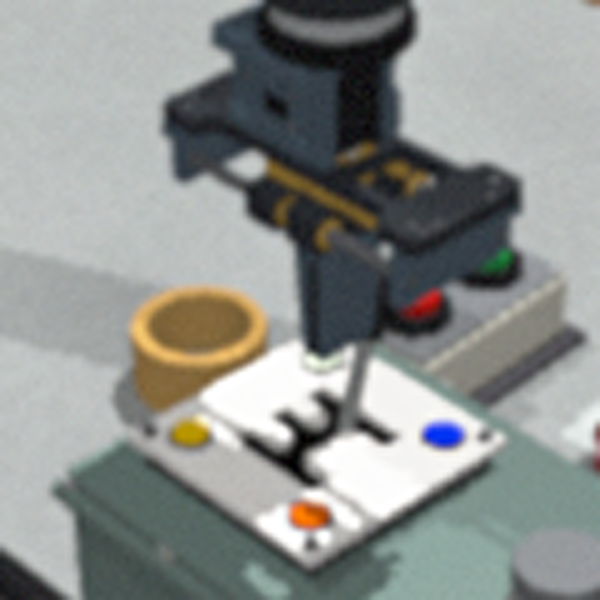

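drive_tool --series '[[1, [0, -1, 0], [0, 0, 0]], [1, [0, -1.5, 0], [0, 0, 0]], [1, [0, -2, 0], [0, 0, 0]], [1, [0, -2.5, 0], [0, 0, 0]], [1, [0, -3, 0], [0, 0, 0]]]'

```text
time_s: 6.6
ee_pos: [590.4, 50.3, 236.9]
ee_rot: [-180.0, -0.0, -3.2]
force: [-0.5, -2.6, -2.3]
gripper_width: 0.4
```

drive_tool --series '[[1, [0, -0.5, 0], [0, 0, 0]], [1, [0, -1, 0], [0, 0, 0]], [1, [0, -1.5, 0], [0, 0, 0]], [1, [0, -2, 0], [0, 0, 0]], [1, [0, -2, 0], [0, 0, 0]]]'

```text
time_s: 7.1
ee_pos: [590.4, 52.3, 236.9]
ee_rot: [180.0, 0.0, -3.2]
force: [-0.0, -4.2, -1.8]
gripper_width: 0.4
```

```bash
python3 look.py 10
```

```text
gear xy [ 0.2 20. ] z 236.9 rot [179.99   0.    -3.2 ] F [-0.01 -4.16 -1.78] w 0.4351543624015164 t 7.1
gear xy [ 0.2 20. ] z 236.9 rot [179.99   0.    -3.21] F [-0.41 -3.87 -2.19] w 0.4618752978947654 t 7.15
```

View pics/c10.png

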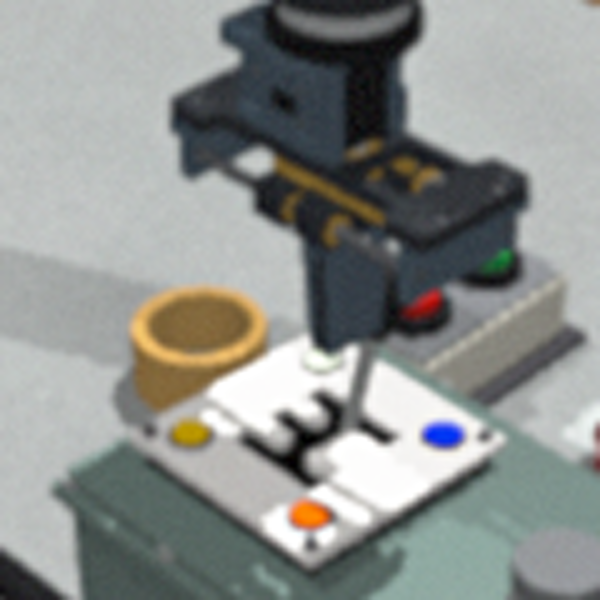

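Run:
```python
from h import *
f=load("scene10");c,M=gb()
for g in[(0,26,183),(0,20,183),(0,15,183),(0,49,252),(0,40,255),(0,43,228),(0,35,228)]:
    w=np.r_[c+M@np.array(g[:2]),g[2]];print(g,((proj(f,w)-[265,160])*5).round(0))
```

```text
(0, 26, 183) [349. 413.]
(0, 20, 183) [341. 418.]
(0, 15, 183) [334. 422.]
(0, 49, 252) [382. 289.]
(0, 40, 255) [369. 291.]
(0, 43, 228) [373. 331.]
(0, 35, 228) [362. 337.]
```

drive_tool --series '[[1, [0, -0.5, 0], [0, 0, 0]], [1, [0, -1, 0], [0, 0, 0]], [1, [0, -1.5, 0], [0, 0, 0]], [1, [0, -2, 0], [0, 0, 0]], [1, [0, -2, 0], [0, 0, 0]]]'

```text
time_s: 7.65
ee_pos: [590.4, 53.5, 236.7]
ee_rot: [179.9, 0.0, -3.2]
force: [-0.1, -7.0, -3.7]
gripper_width: 0.6
```

Run:
```python
from h import *
from workcell import env
where(env.state())
```

```text
gear xy [ 0.1 21.2] z 236.7 rot [ 1.799e+02  3.000e-02 -3.210e+00] F [-0.12 -6.98 -3.72] w 0.5519822231866546 t 7.65
```

drive_tool --series '[[1, [0, 15, 0], [0, 0, 0]], [1, [-35, 16, 0], [0, 0, 0]], [1, [-53, 6, 0], [0, 0, 0]], [1, [-53, -14, 0], [0, 0, 0]], [1, [-53, -27, 0], [0, 0, 0]]]'

```text
time_s: 8.15
ee_pos: [539.4, 85.5, 238.2]
ee_rot: [-179.8, -0.1, -3.2]
force: [0.0, -0.5, -0.1]
gripper_width: 0.3
```

```bash
python3 look.py 11
```

```text
gear xy [-52.8  50.1] z 238.2 rot [-1.7983e+02 -1.4000e-01 -3.2300e+00] F [ 0.01 -0.48 -0.13] w 0.3222054707175387 t 8.15
gear xy [-52.6  51.7] z 237.9 rot [-1.7978e+02 -1.2000e-01 -3.1600e+00] F [1.71 2.02 0.48] w 0.46565880781403607 t 8.2
```

View pics/c11.png

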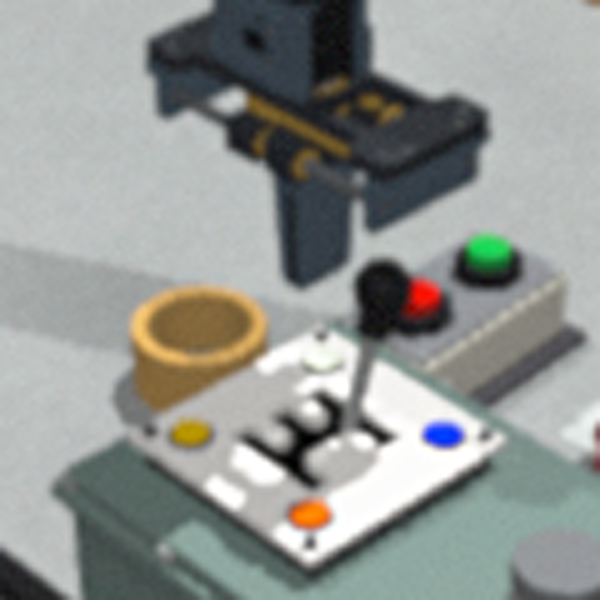

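drive_tool --series '[[1, [10, 1, 2], [0, 0, 0]], [1, [17, 2, 4], [0, 0, 0]], [1, [23, 2, 4], [0, 0, 0]], [1, [29, 2, 4], [0, 0, 0]], [1, [35, 2, 4], [0, 0, 0]]]'

```text
time_s: 8.7
ee_pos: [574.1, 80.0, 232.9]
ee_rot: [-180.0, 0.1, -3.2]
force: [-3.4, 0.1, 1.4]
gripper_width: 0.2
```

```bash
python3 look.py 12
```

```text
gear xy [-17.8  46.7] z 232.9 rot [-1.7999e+02  9.0000e-02 -3.2400e+00] F [-3.41  0.12  1.42] w 0.17016366458183507 t 8.7
gear xy [-16.7  46.7] z 232.8 rot [-1.7999e+02 -1.0000e-02 -3.2400e+00] F [-1.83  0.8   1.71] w 0.29242300621206285 t 8.75
```

View pics/c12.png

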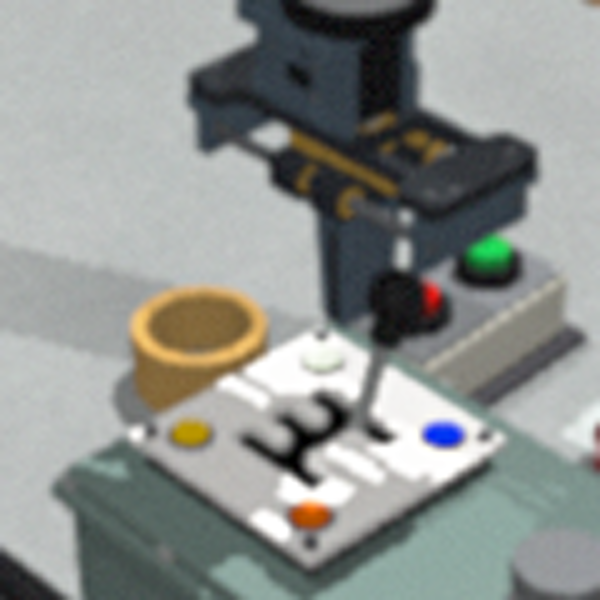

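Lever is entering the far-left slot (knob at crop pixel 397,300). Push on.

drive_tool --series '[[1, [5, 0, 0], [0, 0, 0]], [1, [10, 0, 0], [0, 0, 0]], [1, [15, 0, 0], [0, 0, 0]], [1, [20, 0, 0], [0, 0, 0]], [1, [25, 0, 0], [0, 0, 0]]]'

```text
time_s: 9.25
ee_pos: [598.9, 78.6, 232.4]
ee_rot: [180.0, 0.1, -3.2]
force: [-3.4, -0.4, -1.6]
gripper_width: 0.3
```

```bash
python3 look.py 13
```

```text
gear xy [ 7.  46.8] z 232.4 rot [ 1.7997e+02  8.0000e-02 -3.2100e+00] F [-3.41 -0.44 -1.65] w 0.2831728849779592 t 9.25
gear xy [ 8.  46.9] z 232.3 rot [ 1.7998e+02  2.0000e-02 -3.2200e+00] F [-1.79 -1.3  -0.91] w 0.45922132946842276 t 9.3
```

View pics/c13.png

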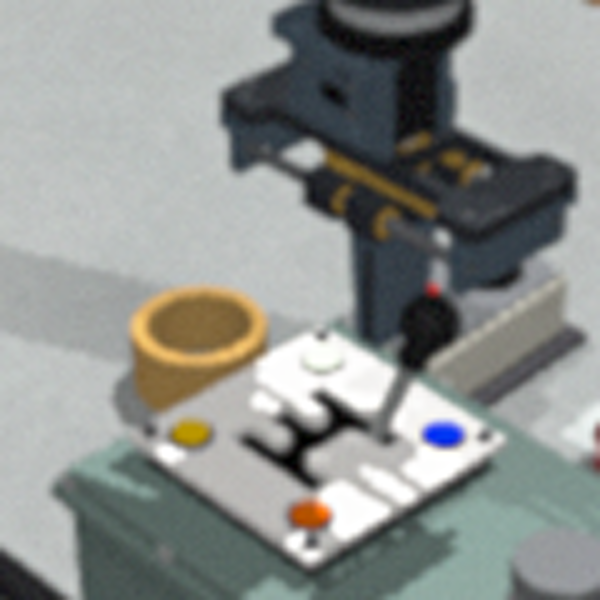

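drive_tool --series '[[1, [2, 0, 0], [0, 0, 0]], [1, [4, 0, 0], [0, 0, 0]], [1, [6, 0, 0], [0, 0, 0]], [1, [7, 0, 0], [0, 0, 0]], [1, [7, 0, 0], [0, 0, 0]]]'

```text
time_s: 9.8
ee_pos: [606.0, 78.6, 232.9]
ee_rot: [-180.0, -0.0, -3.2]
force: [-2.6, -0.1, -2.5]
gripper_width: 0.4
```

drive_tool --series '[[1, [0.5, 0, 0], [0, 0, 0]], [1, [1, 0, 0], [0, 0, 0]], [1, [1.5, 0, 0], [0, 0, 0]], [1, [2, 0, 0], [0, 0, 0]], [1, [2, 0, 0], [0, 0, 0]]]'

```text
time_s: 10.3
ee_pos: [608.0, 78.4, 232.9]
ee_rot: [-180.0, -0.0, -3.2]
force: [-2.4, -1.0, -1.9]
gripper_width: 0.4
```

```bash
python3 look.py 14
```

```text
gear xy [16.1 47.2] z 232.9 rot [-1.7999e+02 -1.0000e-02 -3.2100e+00] F [-2.37 -0.97 -1.92] w 0.37976566385666766 t 10.3
gear xy [16.1 47.2] z 232.9 rot [-179.99   -0.     -3.21] F [-3.01 -0.38 -1.24] w 0.5114322920207343 t 10.35
```

View pics/c14.png

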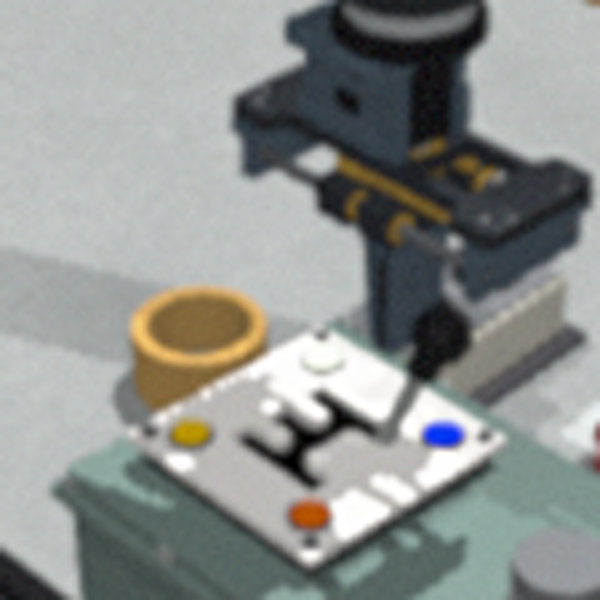

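drive_tool --series '[[1, [0.5, 0, 0], [0, 0, 0]], [1, [1, 0, 0], [0, 0, 0]], [1, [1.5, 0, 0], [0, 0, 0]], [1, [2, 0, 0], [0, 0, 0]], [1, [2, 0, 0], [0, 0, 0]]]'

```text
time_s: 10.85
ee_pos: [610.0, 78.3, 232.9]
ee_rot: [-180.0, -0.0, -3.2]
force: [-2.6, 0.4, -1.9]
gripper_width: 0.7
```

drive_tool --series '[[1, [0.5, 0, 0], [0, 0, 0]], [1, [1, 0, 0], [0, 0, 0]], [1, [1.5, 0, 0], [0, 0, 0]], [1, [1.5, 0, 0], [0, 0, 0]], [1, [1.5, 0, 0], [0, 0, 0]]]'

```text
time_s: 11.35
ee_pos: [611.4, 78.2, 232.9]
ee_rot: [-180.0, 0.0, -3.2]
force: [-2.8, -0.9, -2.3]
gripper_width: 0.4
```

drive_tool --series '[[1, [0.5, 0, 0], [0, 0, 0]], [1, [1, 0, 0], [0, 0, 0]], [1, [1.5, 0, 0], [0, 0, 0]], [1, [2, 0, 0], [0, 0, 0]], [1, [2, 0, 0], [0, 0, 0]]]'

```text
time_s: 11.85
ee_pos: [613.0, 78.0, 232.7]
ee_rot: [180.0, 0.1, -3.2]
force: [-4.8, -1.1, -2.5]
gripper_width: 0.5
```

```bash
python3 look.py 15
```

```text
gear xy [21.1 47.1] z 232.7 rot [ 1.7999e+02  8.0000e-02 -3.2100e+00] F [-4.75 -1.08 -2.51] w 0.46204728062729433 t 11.85
gear xy [21.1 47.1] z 232.7 rot [ 1.7999e+02  7.0000e-02 -3.2100e+00] F [-4.48  0.27 -2.28] w 0.6389676032412109 t 11.9
```

View pics/c15.png

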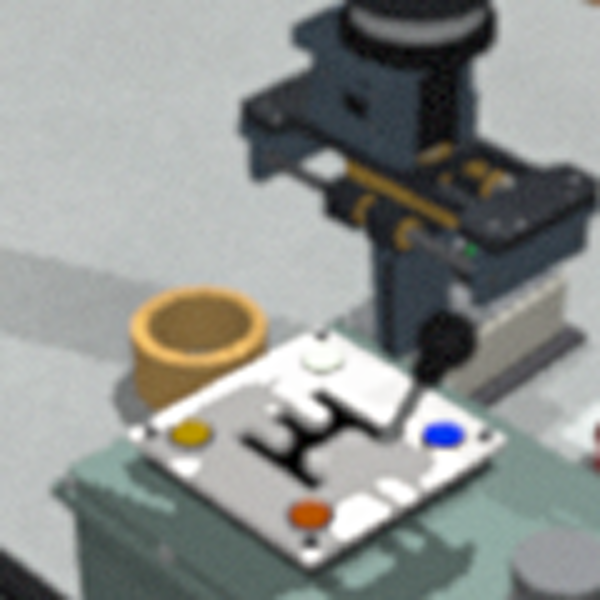

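drive_tool --series '[[1, [0.5, 0, 0], [0, 0, 0]], [1, [1, 0, 0], [0, 0, 0]], [1, [1.5, 0, 0], [0, 0, 0]], [1, [2, 0, 0], [0, 0, 0]], [1, [2, 0, 0], [0, 0, 0]]]'

```text
time_s: 12.4
ee_pos: [614.3, 77.9, 232.4]
ee_rot: [180.0, 0.2, -3.2]
force: [-7.3, -0.5, -3.2]
gripper_width: 0.5
```

```bash
python3 look.py 16
python3 - <<'E'
from h import *
c,M=gb();f=load("scene16")
for g in[(46,47,245),(42,47,246)]:
    w=np.r_[c+M@np.array(g[:2]),g[2]];print(g,((proj(f,w)-[265,160])*5).round(0))
E
```

```text
gear xy [22.5 47.1] z 232.4 rot [ 1.7998e+02  1.7000e-01 -3.2100e+00] F [-7.29 -0.5  -3.22] w 0.48808167289053744 t 12.4
gear xy [22.4 47.1] z 232.4 rot [ 1.7998e+02  1.7000e-01 -3.2100e+00] F [-5.72 -0.71 -2.99] w 0.5472407959893345 t 12.45
(46, 47, 245) [443. 339.]
(42, 47, 246) [437. 334.]
```

View pics/c16.png

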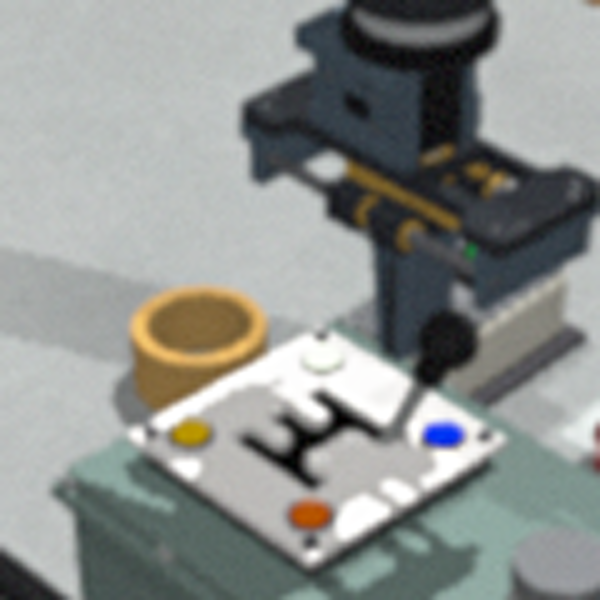

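drive_tool --series '[[1, [1, 0, 0], [0, 0, 0]], [1, [2, 0, 0], [0, 0, 0]], [1, [3, 0, 0], [0, 0, 0]], [1, [3, 0, 0], [0, 0, 0]], [1, [3, 0, 0], [0, 0, 0]]]'

```text
time_s: 12.95
ee_pos: [616.2, 77.7, 232.0]
ee_rot: [180.0, 0.3, -3.2]
force: [-8.6, -0.2, -2.9]
gripper_width: 0.5
```

```bash
python3 look.py 17
```

```text
gear xy [24.4 47. ] z 232.0 rot [179.96   0.33  -3.21] F [-8.6  -0.2  -2.85] w 0.5066847213996113 t 12.95
gear xy [24.4 47. ] z 232.0 rot [179.96   0.33  -3.21] F [-8.08 -0.77 -3.17] w 0.3944975604302766 t 13.0
```

View pics/c17.png

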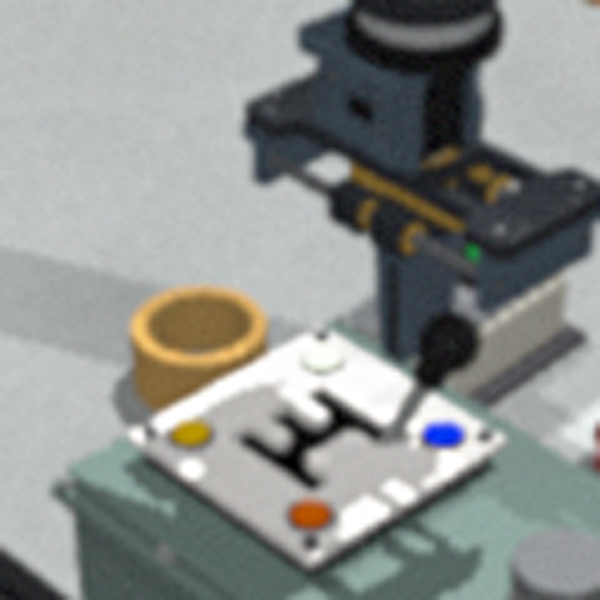

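drive_tool --series '[[1, [-6, 0, 0], [0, 0, 0]], [1, [-25, 0, 0], [0, 0, 0]], [1, [-45, 0, -10], [0, 0, 0]], [1, [-50, 0, -55], [0, 0, 0]], [1, [-55, 0, -95], [0, 0, 0]]]'

```text
time_s: 13.5
ee_pos: [564.5, 81.1, 330.1]
ee_rot: [-179.9, -0.3, -3.2]
force: [1.4, -0.6, 0.0]
gripper_width: 0.3
```

```bash
python3 look.py 18
python3 - <<'E'
from h import *
from workcell import env
s=env.state();t=env.grab_frame("top");pickle.dump(t,open("top18.pkl","wb"))
cv2.imwrite("pics/t18.png",t["image"][:,:,::-1])
Rt=R.from_euler("xyz",s["ee_rot"],degrees=True)
print(Rt.inv().apply(np.array([440,353,325])-s["ee_pos"]))
E
```

```text
gear xy [-27.4  47.2] z 330.1 rot [-179.94   -0.3    -3.2 ] F [ 1.42 -0.62  0.03] w 0.3137571618855181 t 13.5
gear xy [-25.   47.8] z 338.5 rot [-179.78   -1.11   -3.2 ] F [ 1.95 -0.24  4.71] w 0.530800889632255 t 13.55
[-142.18385638 -263.90095369   11.76180513]
```

View pics/c18.png

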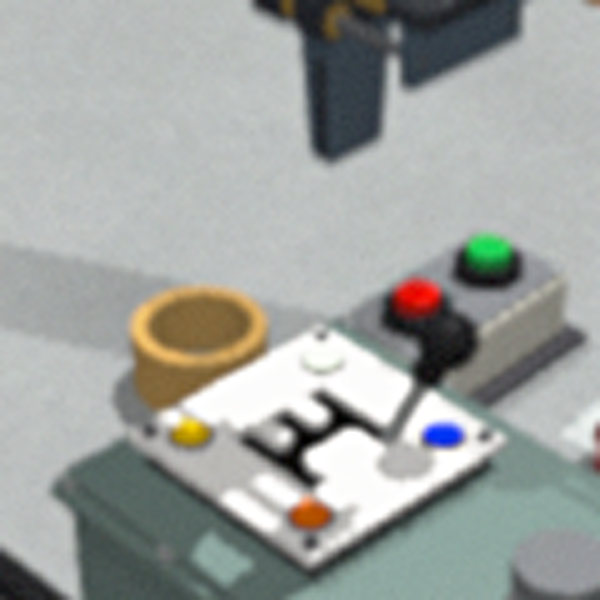

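View pics/t18.png

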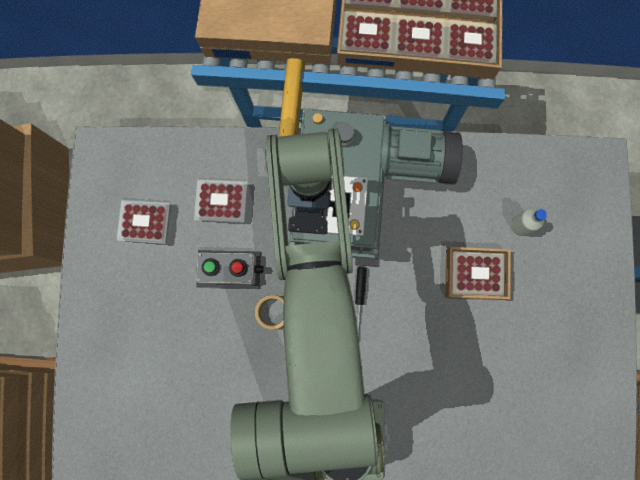

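drive_tool --series '[[1, [-22, -40, 0], [0, 0, 0]], [1, [-44, -81, 0], [0, 0, 0]], [1, [-66, -122, 0], [0, 0, 0]], [1, [-88, -163, 0], [0, 0, 0]], [1, [-110, -204, 0], [0, 0, 0]]]'

```text
time_s: 14.1
ee_pos: [465.8, 293.1, 328.8]
ee_rot: [-179.8, -0.3, -3.2]
force: [0.1, 0.2, 1.3]
gripper_width: 0.4
```

```bash
cat > d.py <<'E'
from h import *
import sys
from workcell import env
s=env.state();Rt=R.from_euler("xyz",s["ee_rot"],degrees=True)
print(s["ee_pos"],s["ee_rot"],s["force"],s["time_s"]);print(Rt.inv().apply(np.array([float(x) for x in sys.argv[1:4]])-s["ee_pos"]).round(1))
E
python3 d.py 440 353 130
```

```text
[465.77696295 293.1321037  328.82630974] [-179.80155261   -0.2906355    -3.22608633] [0.08024426 0.20529232 1.30447223] 14.1
[-30.1 -57.6 198.9]
```

drive_tool --series '[[1, [-15, -29, 0], [0, 0, 0]], [1, [-30, -57, 0], [0, 0, 0]], [1, [-30, -57, 45], [0, 0, 0]], [1, [-30, -57, 90], [0, 0, 0]], [1, [-30, -57, 130], [0, 0, 0]]]'

```text
time_s: 14.6
ee_pos: [439.4, 350.7, 196.9]
ee_rot: [-179.8, -0.2, -3.2]
force: [0.7, 0.6, -0.6]
gripper_width: 0.7
```

drive_tool --series '[[1, [0, 0, 30], [0, 0, 0]], [1, [0, 0, 55], [0, 0, 0]], [1, [0, 0, 70], [0, 0, 0]], [1, [0, 0, 70], [0, 0, 0]], [1, [0, 0, 70], [0, 0, 0]]]'

```text
time_s: 15.1
ee_pos: [439.6, 350.2, 128.7]
ee_rot: [-179.9, -0.2, -3.2]
force: [0.9, -0.5, 0.4]
gripper_width: 0.4
```

```bash
python3 d.py 440 353 80;python3 - <<'E'
from h import *
from workcell import env
s=env.grab_frame("scene");t=env.grab_frame("top");pickle.dump(t,open("top19.pkl","wb"));pickle.dump(s,open("scene19.pkl","wb"))
cv2.imwrite("pics/b19.png",np.hstack([cv2.resize(s["image"][150:270,300:420,::-1],(400,400)),cv2.resize(t["image"][180:320,180:320,::-1],(400,400))]))
E
```

```text
[439.58788258 350.24468876 128.74652662] [-1.79867982e+02 -1.50152460e-01 -3.21055344e+00] [ 0.90431123 -0.4887967   0.37828912] 15.1
[ 0.1 -2.7 48.8]
```

View pics/b19.png

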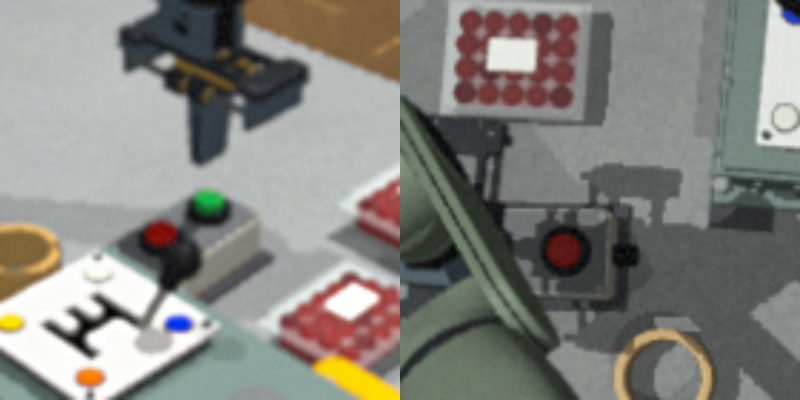

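drive_tool --series '[[1, [0, -2, 15], [0, 0, 0]], [1, [0, -2, 28], [0, 0, 0]], [1, [0, -2, 38], [0, 0, 0]], [1, [0, -2, 43], [0, 0, 0]], [1, [0, -2, 45], [0, 0, 0]]]'

```text
time_s: 15.7
ee_pos: [438.3, 351.2, 82.4]
ee_rot: [180.0, 0.0, -3.2]
force: [0.5, -0.3, -0.2]
gripper_width: 0.3
```

```bash
python3 d.py 440 353 74;python3 - <<'E'
from h import *
from workcell import env
s=env.grab_frame("scene")
cv2.imwrite("pics/b20.png",cv2.resize(s["image"][170:250,320:400,::-1],(600,600),interpolation=2))
E
```

```text
[438.30259826 351.15186953  82.39979238] [ 1.79974265e+02  3.22319745e-02 -3.20882638e+00] [ 0.53527949 -0.3489873  -0.16694387] 15.7
[ 1.6 -1.9  8.4]
```

View pics/b20.png

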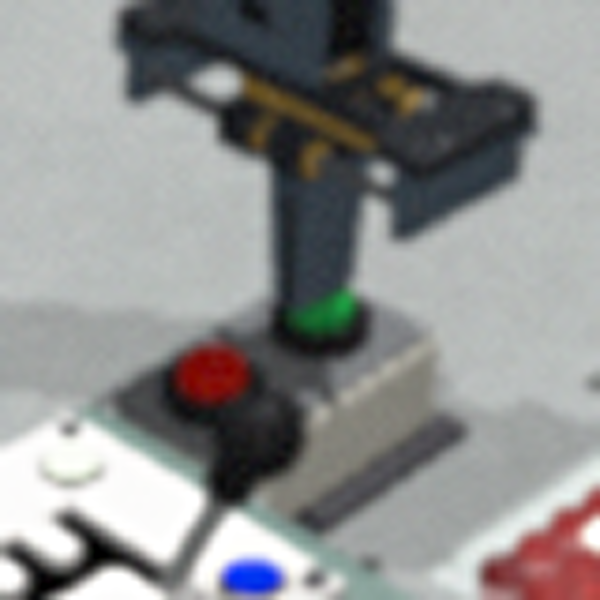

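drive_tool --series '[[1, [2, -1, 0], [0, 0, 0]], [1, [3, -2, 1.5], [0, 0, 0]], [1, [3, -2, 3], [0, 0, 0]], [1, [3, -2, 5], [0, 0, 0]], [1, [3, -2, 6.5], [0, 0, 0]]]'

```text
time_s: 16.25
ee_pos: [442.1, 353.5, 76.9]
ee_rot: [-179.9, -0.1, -3.2]
force: [0.4, -0.5, 3.3]
gripper_width: 0.3
```

drive_tool --series '[[1, [0, 0, 1], [0, 0, 0]], [1, [0, 0, 2], [0, 0, 0]], [1, [0, 0, 3], [0, 0, 0]], [1, [0, 0, 3], [0, 0, 0]], [1, [0, 0, 3], [0, 0, 0]]]'

```text
time_s: 16.75
ee_pos: [442.1, 353.5, 74.3]
ee_rot: [-179.9, -0.1, -3.2]
force: [0.3, 0.2, 6.9]
gripper_width: 0.7
```

drive_tool --series '[[1, [0, 0, 1], [0, 0, 0]], [1, [0, 0, 1.5], [0, 0, 0]], [1, [0, 0, 2], [0, 0, 0]], [1, [0, 0, 2], [0, 0, 0]], [1, [0, 0, 2], [0, 0, 0]]]'

```text
time_s: 17.25
ee_pos: [442.1, 353.6, 74.1]
ee_rot: [-179.9, -0.1, -3.2]
force: [-2.3, -1.7, 17.1]
gripper_width: 0.7
```

Run:
```python
from h import *
from workcell import env
s=env.grab_frame("scene")
cv2.imwrite("pics/b21.png",cv2.resize(s["image"][170:250,320:400,::-1],(600,600),interpolation=2))
```

```text
(no output)
```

View pics/b21.png

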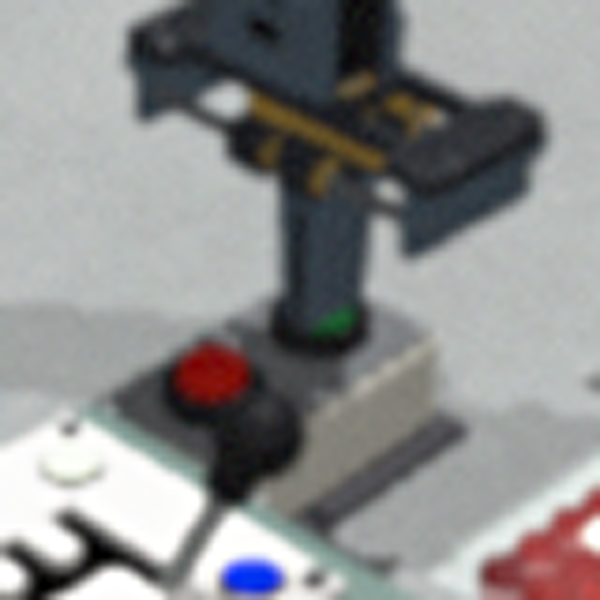

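drive_tool --series '[[1, [0, 0, -6], [0, 0, 0]], [1, [0, 0, -30], [0, 0, 0]], [1, [0, 0, -75], [0, 0, 0]], [1, [0, 0, -120], [0, 0, 0]], [1, [0, 0, -160], [0, 0, 0]]]'

```text
time_s: 17.8
ee_pos: [440.9, 352.7, 232.8]
ee_rot: [180.0, 0.1, -3.2]
force: [1.3, 0.4, -0.3]
gripper_width: 0.6
```

drive_tool --series '[[1, [-30, -30, 0], [0, 0, 0]], [1, [-60, -60, 0], [0, 0, 0]], [1, [-90, -90, 0], [0, 0, 0]], [1, [-120, -120, 0], [0, 0, 0]], [1, [-140, -150, 0], [0, 0, 0]]]'

```text
time_s: 18.3
ee_pos: [307.7, 511.1, 230.7]
ee_rot: [179.9, 0.1, -3.2]
force: [0.3, -0.3, 0.5]
gripper_width: 0.2
```

drive_tool --series '[[1, [0, 0, 0], [0, 0, 0]], [1, [0, 0, 0], [0, 0, 0]], [1, [0, 0, 0], [0, 0, 0]], [1, [0, 0, 0], [0, 0, 0]], [1, [0, 0, 0], [0, 0, 0]]]'

```text
time_s: 18.8
ee_pos: [310.9, 509.8, 231.6]
ee_rot: [180.0, -0.0, -3.3]
force: [-0.1, 0.5, -0.7]
gripper_width: 0.6
```

Run:
```python
from h import *
from workcell import env
s=env.grab_frame("scene");t=env.grab_frame("top");pickle.dump(t,open("top22.pkl","wb"));pickle.dump(s,open("scene22.pkl","wb"))
cv2.imwrite("pics/f22.png",np.hstack([cv2.resize(s["image"][160:280,265:385,::-1],(400,400)),cv2.resize(t["image"][160:300,180:380,::-1],(400,400))]))
cv2.imwrite("pics/t22.png",t["image"][:,:,::-1])
print(env.state()["qvel"].round(1),env.state()["force"])
c,M=gb()
for g in[(46,47,245),(0,49,252)]:
    print((proj(t,np.r_[c+M@np.array(g[:2]),g[2]])-[180,160])*[2,400/140])
```

```text
[ 0.3  0.1 -0.1 -0.1  0.1  0.2] [ 0.11816364 -0.47949483 -0.27210915]
[275.41556801  48.26171555]
[269.83341253 101.51818698]
```

View pics/f22.png

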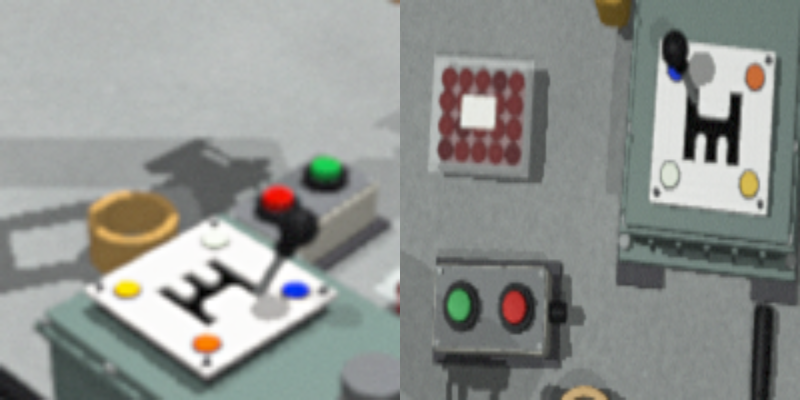

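View pics/t22.png

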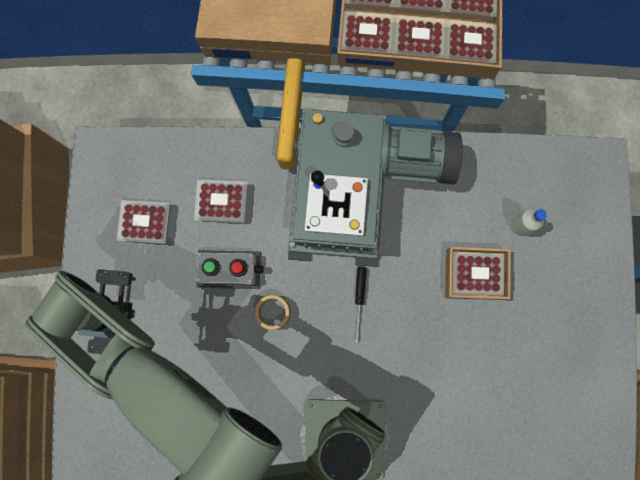

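The top view shows the knob at crop pixel (275, 48), exactly where a home knob should be. The green button is up again, and everything else on the bench is where it was.

```bash
python3 -c "
from workcell import env
print(env.job_done(), env.state()['time_s'])"
```

```text
the job is handed in; nothing more can be done
the job is handed in; nothing more can be done
```

The lever is home in the blue-disc slot (far left), the green start button was pressed right down after that and has sprung back, and the job is handed in.

- **Lever:** I pushed it with shut fingertips from the parking slot into the channel, left to the stop, then far until the knob stopped moving. The push readings stayed under about 9 N. The last top view shows the knob at the computed home position, and the scene view agreed before I moved away.
- **Start button:** It reached its full 6 mm travel, with the fingertips at 74.1 mm and the force rising to 17 N. In the last pictures it is up again.
- **Everything else:** The red stop button was not touched, and the other objects look unmoved in the last top view. The arm ended at rest, clear of everything, with no contact force, about 19 s into the 64 s.

The two cameras disagreed by about 3 mm on the gate discs. They differed by more on the buttons, where the scene view included the button's side. I averaged the disc readings and took the button mainly from the top view. No check failed.

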